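Prop the pantry bin open and snap its scoop into the clips

ROBOT

A 6-joint arm with a two-finger parallel gripper is mounted at the origin on the work surface. World frame = base frame: x ahead of the robot, y to its left, z up, the work surface at z = 0. Lengths are in m, angles in rad, forces in N, time in s.
With the tool pointing down it reaches from about 0.375 to 0.825 m from the base axis. Payload 5.5 kg.
Tool frame: the origin (TCP) lies between the finger pads; the fingertips stand 22 mm ahead of it and the grasp point (between the pads) lies 3 mm ahead of it; z points along the fingers, y is the line along which they close (so a half turn about z gives the same grasp; the last joint's range is limited). The gripper opens to 85 mm and grips with 20 to 120 N. Pads are 22 mm wide; open, the fingers measure 114 mm over their backs; the gripper's body (76 mm by 85 mm) begins 54 mm behind the grasp point. The pads swing forward as they close: fully open they stand 13 mm farther back than shut.
Start: joints at [1.167, 0.314, -0.047, 1.21, 0, 1.571], TCP at [0.236, 0.552, 0.253] pointing down, gripper open.
Joint ranges: [-2.67, 2.67], [-0.69, 1.73], [-1.03, 1.25], [-2.08, 2.16], [-1.42, 1.45], [-3.14, 3.14]. Speed limits (rad/s): [2.39, 2.39, 3.01, 3.14, 3.14, 3.14].

INTERFACE

Orientations are given as [roll, pitch, yaw] about the fixed x, y, z axes, in that order (R = Rz(yaw) Ry(pitch) Rx(roll)).
In Python, from workcell import * gives the robot as it stands. The module is installed in compiled form; this text tells all that it offers. Calls block until the motion is done:
- move_ptp(position, orientation): joint-space move of the TCP to a pose.
- move_l(position, orientation=None, max_speed=0.15, max_force=None): straight line of the TCP; orientation=None keeps the orientation; max_speed is the mean speed in m/s. With max_force (N) it stops when the force on the tool has changed by that much, and returns True; else False.
- set_joints(angles): joint-space move.
- move_gripper(opening, strength=None): opening from 0.0 (shut) to 1.0 (fully open); strength is the grip in N (None keeps the last); returns when the fingers have stopped.
- pause(seconds).
- ik(position, orientation): joint angles nearest the present ones, or None.
- observe(): the state.
- camera(name): name is "side" or "top"; returns a dict with "color" (384x512x3 uint8, blue, green, red), "fov_y" (degrees; the focal length in pixels is half the picture's height over the tangent of half this angle, whatever the lens; pixels are square), "cx", "cy" (the principal point, pixels), "R" (3x3) and "t" (3): a world point X has camera coordinates R X + t. Camera axes: x right, y down, z forward; pixel columns grow to the right and rows downward; lengths in m; the calibration is good to about 2 mm. A picture is of the moment at which its call begins. There is no depth.
A pose or a line that the arm cannot do raises MotionError and nothing moves.
- job_done(): hands the job in; it is judged then, once.
Trained networks look in a picture, given as the dict that the camera call returned (one of the last four; its "shot" number tells which), for a name from the list of things; names that differ only in an ending like _2 or _b are one class to them, and where a whole thing is asked for, a point or a joint stands for the part that bears it (a point fixed in the world has none). Each returns a list of dicts, best first, with "conf" (0 to 1); they miss things now and then, are a little off and sometimes report something else, mostly with a low value. They report only what shows in the picture. A call takes as long as a camera call.
- boxes_of(query, picture): "location" ([x, y, z] in m, in the coordinates of the camera as it stood for that picture, good to about 4 mm: the middle of the surface that is visible of it).
- cut_out(query, picture): "pixels" (384x512 bool, what is visible of it).
The state is a dict: "t": time; "joint_positions": joint angles; "joint_velocities": joint speeds; "tau": joint torques, N m; "position": TCP position; "eef_rot": TCP orientation; "contact_force": force on the tool from outside, world axes, zero at the start; "wrist_torque": the same for the moment, N m; "width": opening from 0.0 (shut) to 1.0 (fully open); "gripper_force": force on a finger pad.
Only numpy, scipy, OpenCV 4.12 (cv2) and the standard library are available. Lean on these libraries where they do the work, as an engineer would, in place of code of your own. Each camera call takes 0.05 s, during which the arm holds its last target. There are 200 camera calls.

TASK

Get the bean bin on the pantry shelf ready for filling. Swing its lid up by the knob until its stay clicks and the lid stands open by itself, then fetch the metal scoop, lay its handle along the two spring clips on the rail inside the bin, centred between them, and press it until it snaps fully home in both clips. Do not drop the scoop, and leave the other things on the shelf where they stand.

Things in the scene. Friction and masses are not known exactly. Their poses are not given: they have to be found in the camera images.
- bin: Fixed cream sheet-steel bin with blue edges, 230 (x) x 320 (y) x 125 mm tall without lid, 4 mm walls, open top. Origin: centre of its underside, z up. x points from the front wall (nearest the robot) to the hinged rear wall, y runs along the hinge. A flat steel rail 30 mm wide crosses the inside along y, its middle 25 mm in front of the bin's centre, its top 73 mm up; it carries two spring clips.
- bin_lid (a joint): Angle of the bamboo lid (242 x 332 mm, 8 mm thick, 0.42 kg) about its rear hinge: 0 shut, grows as it opens, end stop 1.48. Let go too early it falls shut. The stay on its right side has a stud that snaps over a sprung ball at about 1.25 (some 4 to 6 N more at the knob from about 1.1 on, then a sudden drop); past it the lid rests on the ball near 1.37 and stays up.
- lid_knob (a point): Middle of the black knob's head (28 mm across, 16 mm tall, on a 12 mm stem), 35 mm above the lid's top face, 205 mm in front of the hinge line and 44 mm above it when shut; the lid reaches 35 mm beyond the knob to the front. Moves with the lid.
- lid_hinge (a point): Middle of the hinge line, at the bin's rear rim, 125 mm above the shelf; the hinge runs along the bin's y.
- clip_seat (a point): Midpoint between the clips, where the middle of the handle's axis lies when snapped home on the saddles: 85 mm above the shelf; axes as the bin's. Clips at y = -36 and +36 mm, each 16 mm long: sprung leaves forming a V 27 mm wide at the top, 14 mm above this point, 11 mm at the throat. A handle just laid on them lies 13 mm high. Pressing takes 8 to 15 N, with a sudden drop as each clip snaps.
- scoop: Loose flat-bottomed aluminium scoop, 0.15 kg, lying flat on the shelf left or right of the bin. x runs along the handle to the bowl, z up. Dark handle 16 mm thick from x = -55 to 55 mm, 20 mm thick end button from -66 to -54 mm, bowl 50 mm wide and 32 mm tall from 55 to 129 mm. Origin: on the underside, below the handle's middle. The clips take it either way round.
- scoop_mid (a point): Middle of the scoop's handle, on its axis, 10 mm above the underside.
- caddy: Bystander: round aluminium tea caddy, 87 mm across, 140 mm tall, origin at the centre of its underside.
- sugar_bowl: Bystander: terracotta sugar bowl with its lid, 112 mm across, 110 mm tall, origin at the centre of its underside.
- tumblers: Bystander: two stacked plastic tumblers, 72 mm across, 118 mm tall, origin at the centre of their underside; they stand on the side of the bin where the scoop is not.
- egg_ring: Bystander: orange egg ring, 90 mm across, 14 mm tall, origin at the centre of its underside.
- tablespoon: Bystander: steel tablespoon, 200 mm long, lying on the shelf; x along it towards the bowl.
- jar_a: Bystander: amber spice jar with red cap, 48 mm across, 95 mm tall, origin at the centre of its underside.
- jar_b: Bystander: green spice jar with green cap, 48 mm across, 95 mm tall, origin at the centre of its underside.

How it is judged:
By the outcome, as a careful person would: the job done as asked, in the order asked, and still so for the second after the job is handed in, with the robot touching nothing.
It also fails if it takes over 72 s, if anything falls off the work surface, if the arm or the gripper's body presses on something with over 40 N, if the wrist force passes 120 N, or if a joint passes its speed limit or range.

## Working session

There is one attempt and no reset: what is moved stays moved. The work goes in short steps, each a Python script; the robot and the scene stay as the last script left them, time stands still between calls to the robot, and variables do not carry over. Pictures are saved under pics/ and viewed, at most 10 in all, crops included, and the job is handed in when it is done.

```bash
mkdir -p pics
cat > h.py <<'E'
from workcell import *
import numpy as np, cv2
def shot(n,save=None):
    p=camera(n)
    if save: cv2.imwrite('pics/'+save,p['color'])
    return p
def w(p,loc): return np.array(p['R']).T@(np.array(loc)-np.array(p['t']))
def f(p): return 192/np.tan(np.radians(p['fov_y']/2))
def ray(p,u,v,z):
    d=np.array(p['R']).T@np.array([(u-p['cx'])/f(p),(v-p['cy'])/f(p),1]); o=-np.array(p['R']).T@np.array(p['t'])
    return o+d*(z-o[2])/d[2]
def proj(p,X):
    c=np.array(p['R'])@np.array(X)+np.array(p['t']); return c[:2]/c[2]*f(p)+[p['cx'],p['cy']]
E
python3 - <<'E'
from h import *
np.set_printoptions(precision=4,suppress=True)
a=shot('top','top1.png');b=shot('side','side1.png')
for p in(a,b):
    print('cam',-np.array(p['R']).T@np.array(p['t']),p['fov_y'])
    for q in['bin','bin_lid','lid_knob','lid_hinge','scoop','scoop_mid','caddy','sugar_bowl','tumblers','egg_ring','tablespoon','jar_a','jar_b']:
        for d in boxes_of(q,p)[:2]: print(q,round(d['conf'],2),w(p,d['location']),proj(p,w(p,d['location'])))
for q in['scoop','bin_lid','lid_knob']:
    c=cut_out(q,a)
    for d in c[:1]:
        m=d['pixels'].astype('uint8');cn=max(cv2.findContours(m,0,2)[0],key=cv2.contourArea)
        print(q,d['conf'],m.sum(),cv2.minAreaRect(cn), [ray(a,*x,{'scoop':.01,'bin_lid':.133,'lid_knob':.177}[q]) for x in cv2.boxPoints(cv2.minAreaRect(cn))])
print(observe()['t'])
cv2.imwrite('pics/both1.png',cv2.resize(np.vstack([a['color'],b['color']]),(450,600)) if 0 else np.vstack([a['color'],b['color']])[:, :])
E
```

```text
cam [0.4641 0.0156 1.9079] 43.03383307173609
bin 0.85 [ 0.5442 -0.0345  0.1371] [266.782  211.1872]
bin 0.55 [0.5444 0.5048 0.0154] [126.9817 212.8654]
bin_lid 0.61 [ 0.537  -0.0298  0.1324] [265.466  213.2265]
lid_knob 0.92 [ 0.5373 -0.0294  0.1319] [265.3534 213.1382]
lid_hinge 0.66 [ 0.541  -0.0304  0.134 ] [265.6383 212.117 ]
scoop 0.91 [0.5346 0.3214 0.0102] [174.4488 215.3262]
scoop_mid 0.74 [0.5368 0.3161 0.0135] [175.6848 214.7204]
scoop_mid 0.32 [ 0.7163 -0.2619  0.126 ] [328.0861 164.5839]
caddy 0.82 [ 0.7129 -0.2592  0.1265] [327.3871 165.4931]
sugar_bowl 0.93 [0.7313 0.2735 0.0774] [184.854  162.7162]
sugar_bowl 0.53 [ 0.5369 -0.0334  0.1325] [266.4541 213.2552]
tumblers 0.53 [ 0.4562 -0.3647  0.0626] [353.7385 235.1863]
tumblers 0.36 [ 0.628  -0.4874  0.0182] [381.9607 190.8415]
egg_ring 0.63 [0.54   0.5044 0.0141] [127.1457 214.0141]
tablespoon 0.73 [ 0.6272 -0.4886  0.0185] [382.2952 191.0209]
jar_a 0.51 [0.7706 0.0611 0.0978] [240.7784 151.47  ]
jar_a 0.51 [ 0.7582 -0.1172  0.0984] [288.2834 154.6195]
jar_b 0.51 [0.7706 0.0611 0.0978] [240.7784 151.47  ]
jar_b 0.51 [ 
[... 995 characters left out ...]
232.8095]
jar_b 0.7 [ 0.7661 -0.1008  0.058 ] [200.742  200.3427]
scoop 0.68 406 ((176.0, 226.0), (50.0, 14.0), 90.0) [array([0.5905, 0.3434, 0.01  ]), array([0.5904, 0.2888, 0.01  ]), array([0.3966, 0.2868, 0.01  ]), array([0.3967, 0.3409, 0.01  ])]
bin_lid 0.65 160 ((242.0, 151.0), (14.0, 12.0), 90.0) [array([0.7925, 0.0779, 0.133 ]), array([0.7924, 0.0336, 0.133 ]), array([0.7403, 0.0337, 0.133 ]), array([0.7404, 0.0778, 0.133 ])]
lid_knob 0.89 6116 ((266.321533203125, 212.97677612304688), (68.08827209472656, 91.82273864746094), 81.46923065185547) [array([0.6323, 0.148 , 0.177 ]), array([ 0.6807, -0.1768,  0.177 ]), array([ 0.4406, -0.2099,  0.177 ]), array([0.3936, 0.1113, 0.177 ])]
1.55
```

View pics/top1.png

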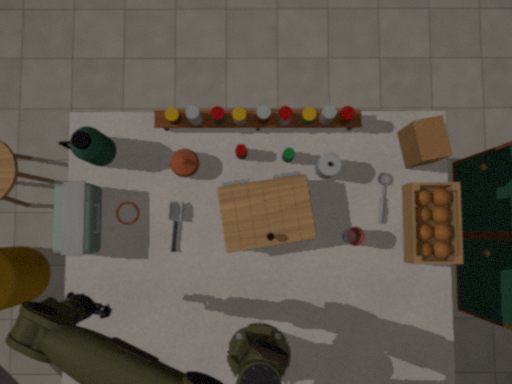

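View pics/side1.png

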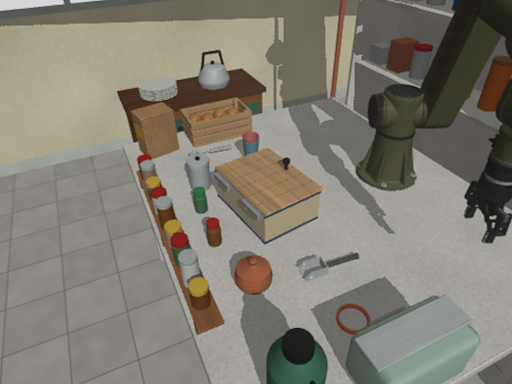

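The top view shows the lid turned by about 8°, with the knob at (270,237). The scoop is left of the bin, with its bowl at (177,211) and its handle running down to (173,250). In the side view the knob is at (286,162) and the scoop at (325,264). Next I'll refine these poses and check reach.

Run:
```python
from h import *
np.set_printoptions(precision=4,suppress=True)
a=shot('top');b=shot('side')
def mask(q,p,near):
    c=[d['pixels'] for d in cut_out(q,p) if d['pixels'][int(near[1]),int(near[0])]]
    return c[0] if c else None
for q in('bin_lid','lid_knob'):
  m=mask(q,a,(255,205))
  if m is None: continue
  cn=max(cv2.findContours(cv2.resize(m.astype('uint8')*255,None,fx=8,fy=8,interpolation=cv2.INTER_LINEAR)//128,0,1)[0],key=cv2.contourArea)[:,0]
  W=np.array([ray(a,(x+.5)/8-.5,(y+.5)/8-.5,.131)[:2] for x,y in cn])
  (c,s,an)=cv2.minAreaRect((W*1000).astype('float32')); print(q,c,s,an)
  for y0 in (an,): pass
  break
# knob: dark pixels
for p,(u,v) in((a,(270,237)),(b,(286,162))):
  g=p['color'].max(2).astype(int); print(g[v-7:v+9,u-9:u+22])
for p,n in((a,(174,240)),(b,(342,260))):
  m=mask('scoop',p,n)
  if m is None: print('none');continue
  v,u=np.nonzero(m); W=np.array([ray(p,x,y,.012)[:2] for x,y in zip(u,v)])
  dk=p['color'][v,u].max(1)
  t=W[dk<75]; e=np.linalg.svd(t-t.mean(0),full_matrices=False)[2][0]; e*=np.sign(e[0])
  s=(W-t.mean(0))@e; print('scoop',len(W),len(t),t.mean(0),np.degrees(np.arctan2(e[1],e[0])),s.min(),s.max(),'dark',((t-t.mean(0))@e).min(),((t-t.mean(0))@e).max(), 'mid',t.mean(0)+e*((s.min()+s.max())/2-.0315))
o=observe();print(o['position'],o['eef_rot'],o['t'])
crop=lambda p,u,v,r:cv2.resize(p['color'][v-r:v+r,u-r:u+r],(390,390),interpolation=cv2.INTER_CUBIC)
cv2.imwrite('pics/c1.png',np.hstack([crop(a,176,228,32),crop(b,330,262,38)]))
bx=.537;by=-.03;yaw=np.radians(8.4)
for k in(0,1):
  for th in(0,.7,1.42):
    r=np.hypot(.205,.044);al=th+np.arctan2(.044,.205)
    x=.115-r*np.cos(al);z=.125+r*np.sin(al)
    print(k,th,ik([bx+x*np.cos(yaw),by+x*np.sin(yaw),z+.003],[np.pi,0,yaw+k*np.pi]),ik([bx+x*np.cos(yaw),by+x*np.sin(yaw),z+.11],[np.pi,0,yaw+k*np.pi]))
  print('scoop',ik([.462,.317,.026],[np.pi,0,k*np.pi]), 'place',ik([.51,-.035,.09],[np.pi,0,yaw+np.pi/2+k*np.pi]))
```

```text
bin_lid (540.51513671875, -34.807525634765625) (249.542724609375, 338.9239807128906) 8.824161529541016
[[125 122 124 122 122 123 120 116 115 119 123 120 120 118 118 119 118 115
  119 115 114 116 113 109 114 113 114 111 111 114 114]
 [119 120 123 121 119 121 119 117 113 115 116 116 118 116 116 116 115 113
  113 112 113 113 111 110 107 109 113 114 112 113 115]
 [122 121 119 121 121 117 113 109 100  94  96 108 110 113 112 110 112 112
  110 111 111 113 113 111 111 114 115 116 117 117 118]
 [121 118 117 117 113 109  97  76  61  53  64  73  90 105 109 107 106 106
  106 108 107 109 109 110 110 115 118 119 118 118 120]
 [115 116 115 110 111 101  73  42  24  20  26  40  61  89 103 101  92  89
   87  91  90  91  90  93 102 114 119 121 121 120 119]
 [111 112 111 107 107  87  57  26  21  17  14  22  44  69  87  87  82  82
   83  81  84  85  83  83  89 103 115 120 122 122 120]
 [111 112 113 113 109  91  54  23  14  17  18  20  29  60  81  83  85  82
   85  85  84  84  82  81  83  89 104 115 121 122 122]
 [113 113 117 116 114  95  60  26  14  18  13  22  43  64  80  84  81  83
   83  83  84  82  8
[... 3654 characters left out ...]
 ] [-0.061   0.1533  0.0804  1.498   0.      2.934 ]
0 1.42 [-0.0171  0.4286  0.3056  1.4478  0.      2.9779] [-0.0171  0.4746  0.6195  1.7157  0.      2.9779]
scoop [ 0.6014  0.4333 -0.4399  0.6976  0.     -2.5402] place [-0.0685  0.277  -0.4958  0.7981  0.      1.3557]
1 0 [-0.096   0.086  -0.5215  0.9633  0.     -0.2426] [-0.096   0.0207 -0.339   1.2111  0.     -0.2426]
1 0.7 [-0.061   0.1577 -0.1542  1.2589  0.     -0.2076] [-0.061   0.1533  0.0804  1.498   0.     -0.2076]
1 1.42 [-0.0171  0.4286  0.3056  1.4478  0.     -0.1637] [-0.0171  0.4746  0.6195  1.7157  0.     -0.1637]
scoop [ 0.6014  0.4333 -0.4399  0.6976  0.      0.6014] place [-0.0685  0.277  -0.4958  0.7981  0.     -1.7859]
```

View pics/c1.png

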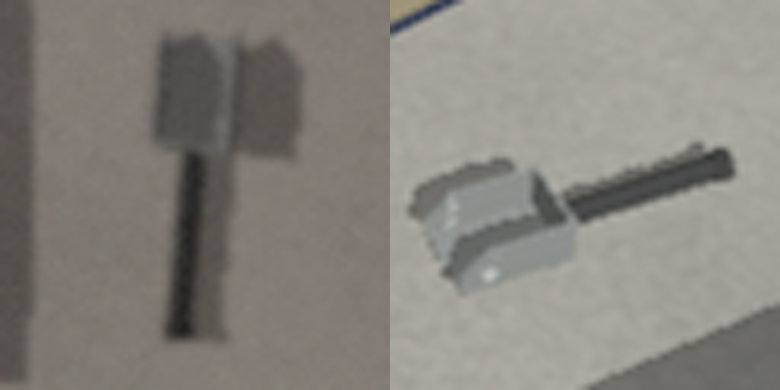

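Run:
```python
from h import *
from scipy.optimize import least_squares
np.set_printoptions(precision=4,suppress=True)
a=shot('top');b=shot('side')
tri=lambda ua,ub:least_squares(lambda X:np.r_[proj(a,X)-ua,proj(b,X)-ub],[.5,0,.1])
kn=tri((270.1,236.1),(286,161)); print('knob',kn.x,kn.fun)
for z in(.01,):
  for p,l in((a,((173.05,250.5),(175.9,220.5))),(b,((357.9,256.2),(327.1,264.4)))):
    q=[ray(p,*x,z) for x in l]; d=q[1]-q[0]; print('scoop',q,np.linalg.norm(d),np.degrees(np.arctan2(d[1],d[0])),q[0]+d*66/121)
k=kn.x; y=np.radians(8.6); R=[np.pi,0,y+np.pi]
move_gripper(.75,40)
set_joints(ik([k[0],k[1],.32],R))
move_l([k[0],k[1],.20],max_speed=.2)
print(move_l([k[0],k[1],.180+.002-.003+.003],max_speed=.05,max_force=6))
move_gripper(0,50)
o=observe();print(o['width'],o['gripper_force'],o['contact_force'],o['position'],o['t'])
```

```text
knob [ 0.4527 -0.0442  0.1673] [-0.2231  0.386  -0.4489 -0.0204]
scoop [array([0.3986, 0.3253, 0.01  ]), array([0.5145, 0.3156, 0.01  ])] 0.11627700177558742 -4.776926786383086 [0.4618 0.32   0.01  ]
scoop [array([0.3944, 0.3338, 0.01  ]), array([0.5005, 0.3197, 0.01  ])] 0.10708443484661823 -7.569060114261115 [0.4523 0.3261 0.01  ]
False
0.30016172619848 48.920420778449625 [-2.8941  8.4581  7.0826] [ 0.4526 -0.0423  0.1827] 6.2167
```

Run:
```python
from h import *
np.set_printoptions(precision=4,suppress=True)
move_gripper(.6)
print(move_l([.4527,-.0422,.170],max_speed=.06,max_force=8))
move_gripper(0,50)
o=observe();print(o['width'],o['gripper_force'],o['contact_force'],o['position'],o['t'])
y=np.radians(8.6)
kx,ky=.4527,-.0422;hx,hy=kx+.205*np.cos(y),ky+.205*np.sin(y)
for th in(.1,.25):
  r=np.hypot(.205,.044);al=th+np.arctan2(.044,.205);d=-r*np.cos(al);z=.125+r*np.sin(al)+.001
  move_l([hx+d*np.cos(y),hy+d*np.sin(y),z],max_speed=.08)
  o=observe();print(th,o['width'],o['contact_force'],o['wrist_torque'],o['position'],o['t'])
shot('side','s2.png')
```

```text
False
0.3006745525291842 49.07981795244268 [-1.2155  2.4024  1.2187] [ 0.4527 -0.0421  0.1703] 7.2833
0.1 0.30466596688804476 [ 0.7059  1.7717 -3.9886] [ 0.28    0.0475 -0.0664] [ 0.4579 -0.0413  0.19  ] 7.6917
0.25 0.30207839040236306 [-0.8118  1.3733 -2.9167] [0.3167 0.2799 0.0232] [ 0.4695 -0.0396  0.2191] 8.2333
```

View pics/s2.png

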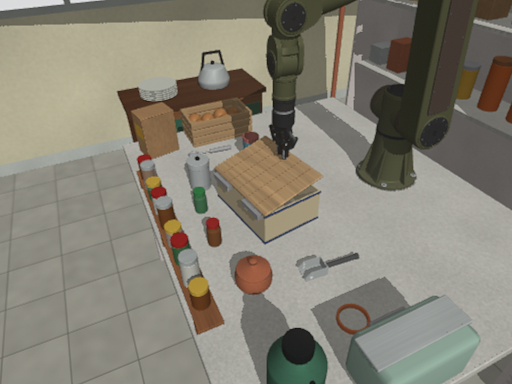

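The side view shows the lid lifting with the knob held by the gripper at (284,150). I'll carry on opening it.

Run:
```python
from h import *
np.set_printoptions(precision=3,suppress=True)
y=np.radians(8.6)
kx,ky=.4527,-.0422;hx,hy=kx+.205*np.cos(y),ky+.205*np.sin(y)
for th in np.r_[.4:1.21:.135,1.27,1.33,1.38,1.41]:
  r=np.hypot(.205,.044);al=th+np.arctan2(.044,.205);d=-r*np.cos(al);z=.125+r*np.sin(al)+.001
  move_l([hx+d*np.cos(y),hy+d*np.sin(y),z],max_speed=.09)
  o=observe();print(round(th,2),round(o['width'],3),o['contact_force'],o['wrist_torque'],o['position'],round(o['t'],2))
  if np.linalg.norm(o['contact_force'])>25: print('STOP');break
shot('side','s3.png')
```

```text
0.4 0.302 [-3.109  1.695 -2.361] [ 0.324  0.66  -0.072] [ 0.485 -0.037  0.246] 8.78
0.54 0.305 [-3.935  1.456 -1.058] [0.274 0.925 0.037] [ 0.503 -0.035  0.268] 9.25
0.67 0.306 [-5.33   0.869 -0.682] [ 0.414  1.051 -0.015] [ 0.523 -0.031  0.288] 9.72
0.8 0.304 [-4.376  2.689  2.186] [ 0.468  1.081 -0.027] [ 0.546 -0.028  0.304] 10.18
0.94 0.301 [-4.409  2.336  2.265] [ 0.418  0.999 -0.024] [ 0.57  -0.024  0.317] 10.65
1.08 0.304 [-4.407  2.191  3.403] [ 0.501  0.864 -0.017] [ 0.597 -0.02   0.327] 11.12
1.27 0.306 [-2.054  2.225  3.26 ] [ 0.519  0.72  -0.069] [ 0.637 -0.014  0.335] 11.72
1.33 0.31 [2.261 3.063 2.534] [ 0.708 -0.283 -0.007] [ 0.65  -0.012  0.336] 12.01
1.38 0.308 [-0.817  2.658  3.822] [ 0.534  0.591 -0.013] [ 0.659 -0.011  0.336] 12.28
1.41 0.303 [-2.68   3.023  5.205] [0.493 0.592 0.015] [ 0.666 -0.01   0.336] 12.53
```

View pics/s3.png

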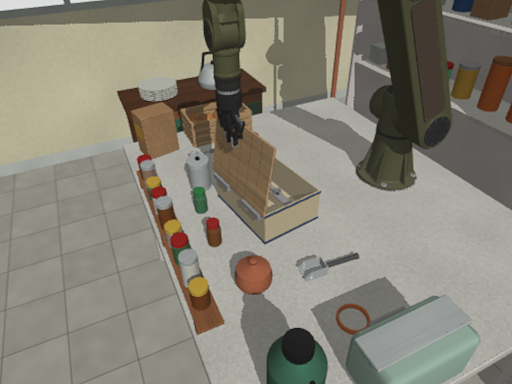

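Run:
```python
from h import *
np.set_printoptions(precision=3,suppress=True)
y=np.radians(8.6)
kx,ky=.4527,-.0422;hx,hy=kx+.205*np.cos(y),ky+.205*np.sin(y)
for th in(1.45,1.37):
  r=np.hypot(.205,.044);al=th+np.arctan2(.044,.205);d=-r*np.cos(al);z=.125+r*np.sin(al)+.001
  print(move_l([hx+d*np.cos(y),hy+d*np.sin(y),z],max_speed=.05,max_force=15))
  o=observe();print(th,o['contact_force'],o['position'],round(o['t'],2))
move_gripper(.6); o=observe();print(o['contact_force'])
p=o['position'];move_l([p[0],p[1],.43],max_speed=.2)
# towards scoop, hover
set_joints(ik([.42,.12,.40],[np.pi,0,np.pi]))
set_joints(ik([.458,.322,.12],[np.pi,0,np.pi-.1+np.pi/2-np.pi]) )
o=observe();print(o['joint_positions'],o['t'])
a=shot('top');b=shot('side')
cv2.imwrite('pics/c4.png',np.hstack([cv2.resize(a['color'][165:265,205:325],(480,400),interpolation=cv2.INTER_CUBIC),cv2.resize(b['color'][110:250,205:325],(320,373)).copy() if 0 else cv2.resize(b['color'][110:260,205:325],(320,400))]))
np.save('a.npy',np.array([a,b],dtype=object),allow_pickle=True)
```

```text
False
1.45 [-0.598  2.91   4.319] [ 0.675 -0.009  0.335] 12.89
False
1.37 [0.092 2.702 3.208] [ 0.658 -0.011  0.336] 13.38
[ 0.129 -0.165  0.289]
[ 0.612  0.328 -0.344  0.898 -0.     2.283] 17.1667
```

View pics/c4.png

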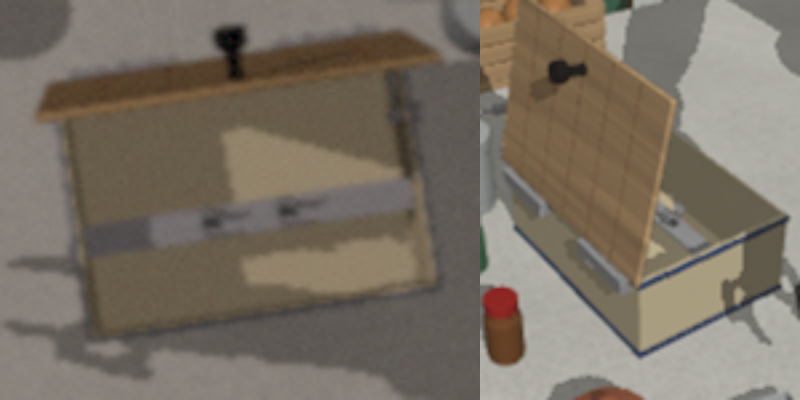

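The lid stands open by itself, and the rail shows at crop (85,240) to (412,195) with clips near (215,218) and (292,206). I'll step aside and fit the scoop and rail poses properly.

```bash
cat > fit.py <<'E'
from h import *
from scipy.optimize import minimize
def boxpts(x0,x1,hw,z0,z1): return np.array([[x,y,z] for x in(x0,x1) for y in(-hw,hw) for z in(z0,z1)])
parts=[boxpts(-55,56,8,2,18)/1e3,boxpts(-66,-54,9.5,.5,19.5)/1e3,boxpts(55,129,25,0,24)/1e3]
S=4
def render(p,q):
    m=np.zeros((384*S,512*S),'uint8');c,s=np.cos(q[2]),np.sin(q[2])
    for P in parts:
        W=P@np.array([[c,s,0],[-s,c,0],[0,0,1]])+[q[0],q[1],0]
        uv=np.array([proj(p,x) for x in W]);uv=((uv+.5)*S-.5)
        cv2.fillConvexPoly(m,cv2.convexHull(np.round(uv).astype('int32')),1)
    return cv2.resize(m.astype('float32'),(512,384),interpolation=cv2.INTER_AREA)
def fit(views,q0):
    cost=lambda d:sum(np.abs(render(p,np.array(q0)+np.array(d)*[.001,.001,.01])-m).sum()/m.sum() for p,m in views)
    return [(lambda r:(np.array(q0)+r.x*[.001,.001,.01],r.fun))(minimize(cost,i,method='Nelder-Mead',options=dict(initial_simplex=np.array(i)+np.vstack([np.zeros(3),6*np.eye(3)]),maxfev=150))) for i in([0,0,0],[-5,3,-3])]
E
python3 - <<'E'
from fit import *
np.set_printoptions(precision=4,suppress=True)
set_joints(ik([.42,.10,.35],[np.pi,0,np.pi/2-.1]))
a=shot('top');b=shot('side');V=[]
for p,n in((a,(174,238)),(b,(342,260))):
    c=[d['pixels'] for d in cut_out('scoop',p) if d['pixels'][n[1]-3:n[1]+4,n[0]-3:n[0]+4].any()]
    print(len(c), c and c[0].sum())
    if c: V.append((p,c[0].astype('float32')))
for vs in(V[:1],V[1:],V): print(fit(vs,[.460,.321,-.09]) if vs else '')
print('rail',[ray(a,u/4+205-.4,v/4+165-.4,.073) for u,v in((85,240),(412,195),(248.5,217.5))])
print('clips',[ray(a,u/4+205-.4,v/4+165-.4,.09) for u,v in((212,218),(290,206))])
g=cv2.resize(a['color'][200:238,225:313],(792,342),interpolation=cv2.INTER_CUBIC);cv2.imwrite('pics/rail.png',g);print(observe()['t'])
E
```

```text
1 368
1 608
[(array([ 0.4609,  0.321 , -0.0495]), np.float64(0.19310462474822998)), (array([ 0.4617,  0.3208, -0.0624]), np.float64(0.18970787525177002))]
[(array([ 0.459 ,  0.3235, -0.0815]), np.float64(0.2677837312221527)), (array([ 0.4593,  0.3225, -0.0751]), np.float64(0.2638774812221527))]
[(array([ 0.4605,  0.3215, -0.0722]), np.float64(0.46941593289375305)), (array([ 0.4599,  0.3212, -0.0608]), np.float64(0.47029638290405273))]
rail [array([0.497 , 0.1178, 0.073 ]), array([ 0.5386, -0.1901,  0.073 ]), array([ 0.5178, -0.0359,  0.073 ])]
clips [array([ 0.5169, -0.0014,  0.09  ]), array([ 0.5279, -0.0742,  0.09  ])]
18.6917
```

View pics/rail.png

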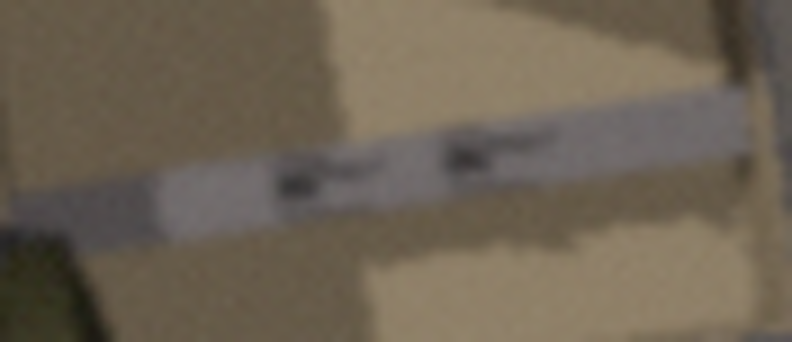

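Scoop fit is about (0.460, 0.321) at -4°, and the clips sit centred on the rail. Now the scoop grasp.

Run:
```python
from h import *
np.set_printoptions(precision=4,suppress=True)
ty=np.pi-.068
set_joints(ik([.4602,.3213,.12],[np.pi,0,ty]))
move_gripper(.5,80)
print(move_l([.4602,.3213,.025],max_speed=.1,max_force=8))
o=observe();print(o['position'],o['contact_force'])
move_gripper(0,80)
o=observe();print(o['width'],o['contact_force'],o['position'])
p=np.array(o['position'])
move_l([p[0],p[1],.20],max_speed=.15)
o=observe();print(o['width'],o['contact_force'],o['wrist_torque'],o['t'])
by=np.radians(8.3)
set_joints(ik([.46,.30,.21],[np.pi,0,by+np.pi/2]))
move_l([.5175,-.0335,.21],max_speed=.25)
o=observe();print(o['joint_positions'],o['width'],o['contact_force'],o['wrist_torque'],o['t'])
a=shot('top');b=shot('side')
cv2.imwrite('pics/c6.png',np.hstack([cv2.resize(a['color'][165:265,215:315],(400,400),interpolation=cv2.INTER_CUBIC),cv2.resize(b['color'][80:220,220:360],(400,400),interpolation=cv2.INTER_CUBIC)]))
```

```text
False
[0.4607 0.3216 0.0256] [ 0.1085 -0.7805 -0.2663]
0.15049110416516046 [-1.0697  0.5001  5.8044] [0.4608 0.322  0.026 ]
0.1504829479241719 [-0.5064  0.2262 -0.8611] [ 0.026   0.0672 -0.0036] 22.9667
[-0.0633  0.1835 -0.316   1.0715  0.0004  1.3615] 0.14607889035673718 [-0.8517  0.4238 -2.0127] [0.0202 0.0451 0.0203] 25.675
```

View pics/c6.png

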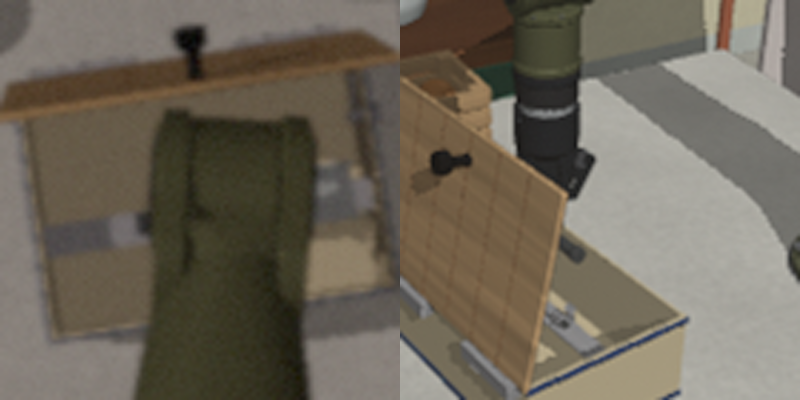

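The scoop is held level, bowl to the right. Its end button shows at side-crop (573,248). I'll check that against the prediction, then lower onto the clips.

Run:
```python
from h import *
np.set_printoptions(precision=4,suppress=True)
b=shot('side')
X=np.array([.5089,.0259,.195]);print(proj(b,X),'seen 280.3 166.5',proj(b,X+[0,.005,0])-proj(b,X),proj(b,X+[0,0,.005])-proj(b,X),proj(b,X+[.005,0,0])-proj(b,X))
print(move_l([.5175,-.0335,.118],max_speed=.1,max_force=8))
o=observe();print(o['position'],o['contact_force'],o['wrist_torque'])
print(move_l([.5175,-.0335,.110],max_speed=.02,max_force=4))
o=observe();print(o['position'],o['contact_force'],o['wrist_torque'],o['t'])
a=shot('top');b=shot('side')
cv2.imwrite('pics/c7.png',np.hstack([cv2.resize(a['color'][165:265,215:315],(400,400),interpolation=cv2.INTER_CUBIC),cv2.resize(b['color'][140:220,240:320],(400,400),interpolation=cv2.INTER_CUBIC)]))
```

```text
[281.1182 168.2831] seen 280.3 166.5 [0.7047 0.7443] [ 0.0292 -1.2374] [-1.3151  0.3768]
False
[ 0.5181 -0.0335  0.1186] [-0.0863 -0.6573 -0.7857] [ 0.0704  0.0563 -0.0444]
True
[ 0.5182 -0.0336  0.1156] [-0.5797 -0.1819  4.5947] [-0.0308  0.1417  0.0067] 27.175
```

View pics/c7.png

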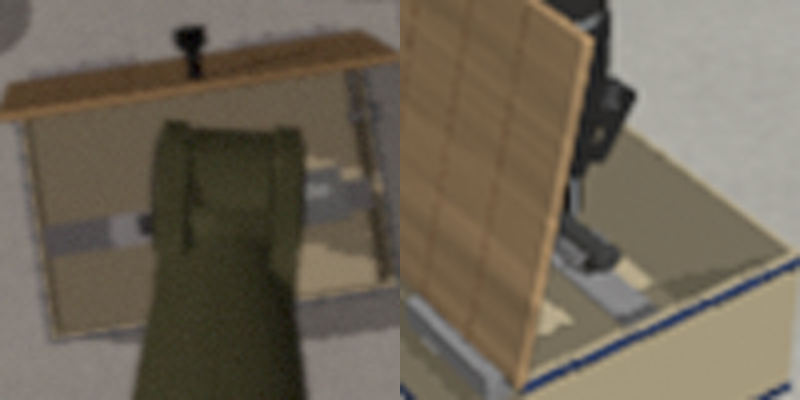

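The handle touched down at the expected height with almost no side force. Pressing now.

Run:
```python
from h import *
np.set_printoptions(precision=4,suppress=True)
for z in np.arange(.114,.0979,-.001):
    h=move_l([.5175,-.0335,z],max_speed=.03,max_force=45)
    o=observe();print(round(z,4),h,o['position'],o['contact_force'],o['wrist_torque'],round(o['width'],3),round(o['t'],2))
    if h or abs(o['contact_force'][2])>38: break
```

```text
0.114 False [ 0.5182 -0.0336  0.1155] [-3.3109  0.531  10.7448] [-0.0228  0.5722 -0.0552] 0.15 27.52
0.113 False [ 0.5185 -0.0336  0.1153] [-5.3306  0.2492 19.4631] [-0.0115  1.1461 -0.0117] 0.152 27.77
0.112 False [ 0.5191 -0.0335  0.1152] [-6.9586  0.4551 24.0362] [0.176  1.255  0.0278] 0.151 28.02
0.111 False [ 0.5199 -0.0334  0.115 ] [-7.1849  1.2567 28.9263] [0.2598 1.3358 0.053 ] 0.152 28.27
0.11 False [ 0.5206 -0.0333  0.1148] [-7.948   2.1692 33.8181] [0.3415 1.4264 0.0515] 0.148 28.52
0.109 False [ 0.5215 -0.0332  0.1146] [-8.1087  2.7567 37.6884] [0.4931 1.4177 0.0848] 0.147 28.77
0.108 False [ 0.5223 -0.0331  0.1143] [-8.1721  3.7726 42.1791] [0.601  1.3904 0.0832] 0.151 29.02
```

Pressing is stiff, with a steady pull toward -x, so the handle is probably resting on the rear leaf edge instead of sitting in the V. I'll back off and probe along the bin's x for the lowest contact height.

Run:
```python
from h import *
np.set_printoptions(precision=4,suppress=True)
b=shot('side')
print('rail edges',ray(b,290.6,200.2,.073),ray(b,284.6,203.6,.073))
by=np.radians(8.3);ex=np.array([np.cos(by),np.sin(by)]);c=np.array([.5175,-.0335])
move_l([*c,.122],max_speed=.05)
o=observe();print(o['position'],o['contact_force'],o['width'])
for d in(0,-.004,-.008,.004):
    p=c+d*ex
    move_l([*p,.120],max_speed=.05)
    h=move_l([*p,.106],max_speed=.03,max_force=5)
    o=observe();print(d,h,o['position'],o['contact_force'],o['wrist_torque'],round(o['t'],2))
    move_l([*p,.120],max_speed=.05)
```

```text
rail edges [0.4862 0.0591 0.073 ] [0.5141 0.0663 0.073 ]
[ 0.5175 -0.0335  0.1216] [ 0.6063 -1.3134 -1.4365] 0.1504217752566779
0 True [ 0.5167 -0.0337  0.1145] [-1.4833 -1.2464  1.0213] [-0.1795  0.2415 -0.0632] 30.06
-0.004 True [ 0.5147 -0.034   0.1156] [3.2302 0.9049 0.1502] [ 0.0616 -0.6688 -0.0179] 30.86
-0.008 True [ 0.5109 -0.0346  0.1195] [ 2.0904 -0.0745 -0.0285] [-0.0296 -0.4425 -0.0133] 31.57
0.004 True [ 0.5201 -0.0331  0.1175] [-0.6415 -0.2093  1.024 ] [-0.1372  0.2553 -0.1059] 32.44
```

The contact height is lowest near x≈0.516, so the handle does sit in the V. The arm's give under load was pushing it +x onto the rear leaf. I'll press again and correct sideways drift from the measured position.

Run:
```python
from h import *
np.set_printoptions(precision=4,suppress=True)
T=np.array([.5159,-.0337]);off=np.zeros(2)
move_l([*T,.118],max_speed=.05)
print(observe()['contact_force'])
z=.1155
while z>.094:
    move_l([*(T+off),z],max_speed=.04)
    o=observe();F=o['contact_force'];P=np.array(o['position']);print(round(z,4),P,F,o['eef_rot'],round(o['t'],2))
    if F[2]>40 or P[2]<.1008: break
    off+=.8*(T-P[:2]); z-=.001
```

```text
[ 0.2612 -0.469  -1.6797]
0.1155 [ 0.5158 -0.0337  0.1153] [ 0.2958  0.2357 -1.2981] [-3.1392 -0.0016  1.7157] 33.21
0.1145 [ 0.5162 -0.0337  0.1145] [ 0.4912 -0.1863 -2.4897] [-3.1397 -0.0015  1.7157] 33.46
0.1135 [ 0.5163 -0.0337  0.1141] [0.1452 0.7845 4.4564] [-3.1407 -0.0014  1.7155] 33.71
0.1125 [ 0.5165 -0.0337  0.1137] [-1.2558 -0.6     8.4624] [ 3.1413 -0.0012  1.7157] 33.96
0.1115 [ 0.5167 -0.0337  0.1134] [-2.0993  0.6162 12.0634] [ 3.1398 -0.001   1.7158] 34.21
0.1105 [ 0.5167 -0.0337  0.1131] [-2.5158  1.2786 16.8769] [ 3.1384 -0.0008  1.7158] 34.46
0.1095 [ 0.5166 -0.0337  0.1125] [-1.0169  1.6085 18.4395] [ 3.1373 -0.0005  1.7159] 34.71
0.1085 [ 0.5164 -0.0338  0.1117] [-1.043   1.6957 19.0128] [ 3.1366 -0.0002  1.7158] 34.96
0.1075 [ 0.5162 -0.0338  0.1106] [ 1.6717 -1.1491 18.6364] [3.1364 0.0001 1.7158] 35.21
0.1065 [ 0.5159 -0.0338  0.1092] [ 1.7439  0.5117 14.4805] [3.1366 0.0003 1.7156] 35.46
0.1055 [ 0.5158 -0.0338  0.1078] [ 2.0724 -0.4617 10.9387] [3.1371 0.0003 1.7157] 35.71
0.1045 [ 0.5156 -0.0337  0.1064] [ 4.0144 -0.8789  6.9874] [3.1377 0.0001 1.7156] 35.96
0.1035 [ 0.5153 -0.0336  0.1046] [ 5.5905 -0.4644  2.1826] [ 3.1389 -0.0003  1.7157] 36.21
0.1025 [ 0.5153 -0.0334  0.1029] [ 7.5201  0.0041 -2.3913] [ 3.1399 -0.0009  1.7158] 36.46
0.1015 [ 0.5159 -0.0334  0.1016] [ 7.7818  1.4446 -4.4171] [ 3.1398 -0.0015  1.7159] 36.71
0.1005 [ 0.5158 -0.0335  0.101 ] [ 6.6385  1.5752 -1.7605] [ 3.1398 -0.0017  1.7159] 36.96
0.0995 [ 0.5158 -0.0335  0.1009] [2.5355 2.0263 8.6327] [ 3.1395 -0.0019  1.716 ] 37.21
0.0985 [ 0.5159 -0.0335  0.1008] [-0.9894  2.7125 17.555 ] [ 3.1392 -0.0022  1.7161] 37.46
```

Both clips gave way and the handle bottomed at z≈0.101, as predicted. I'll seat it with a firmer push, release, back off and look.

Run:
```python
from fit import *
np.set_printoptions(precision=4,suppress=True)
move_l([.5148,-.0337,.0972],max_speed=.02)
o=observe();print(o['position'],o['contact_force'],o['wrist_torque'])
move_l([.5158,-.0335,.1008],max_speed=.04)
move_gripper(.4)
o=observe();print(o['contact_force'],o['width'])
move_l([.5158,-.0335,.20],max_speed=.12)
set_joints(ik([.40,.15,.30],[np.pi,0,np.pi/2+.14]))
a=shot('top');b=shot('side');print(observe()['t'])
R=lambda p,u0,v0,u1,v1,w,h:cv2.resize(p['color'][v0:v1,u0:u1],(w,h),interpolation=cv2.INTER_CUBIC)
cv2.imwrite('pics/c10.png',np.vstack([R(a,222,198,316,240,800,357),np.hstack([R(b,240,145,320,193,400,240),R(a,140,150,290,240,400,240)])]))
by=np.radians(8.3);c=np.array([.5158,-.0335]);ey=np.array([-np.sin(by),np.cos(by)])
for n,s,z in(('button end',.066,.085),('bowl start',-.055,.085),('bowl tip',-.129,.08),('bowl tip far',-.129,.1)):
    X=np.r_[c+ey*s,z];u=proj(a,X);print(n,u,((u+.5)-[222,198])*800/94)
for q in('lid_knob','scoop'):
    print(q,[(round(d['conf'],2),w(p,d['location'])) for p in(a,b) for d in boxes_of(q,p)[:1]])
```

```text
[ 0.516  -0.0335  0.1007] [-7.6914  1.9269 31.8833] [ 0.3265  1.6168 -0.0307]
[0.1293 0.2826 0.0602] 0.3950793406740459
40.325
button end [248.699 222.007] [231.4805 208.5701]
bowl start [280.7009 217.2572] [503.8374 168.1465]
bowl tip [300.1087 214.4093] [669.0101 143.9088]
bowl tip far [300.6272 214.2009] [673.4232 142.1352]
lid_knob [(0.91, array([ 0.6322, -0.019 ,  0.3061])), (0.66, array([0.6367, 0.0123, 0.258 ]))]
scoop [(0.77, array([ 0.5235, -0.1061,  0.0781])), (0.51, array([0.5183, 0.0148, 0.0926]))]
```

View pics/c10.png

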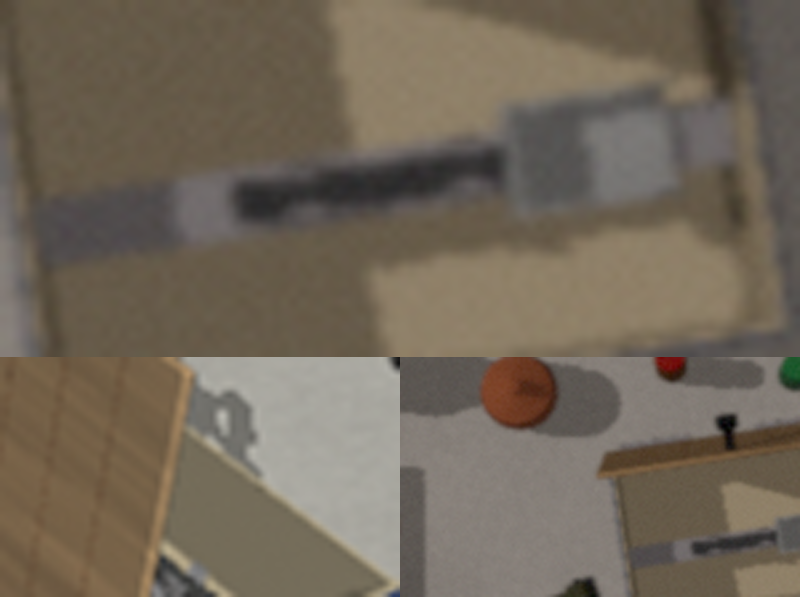

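The handle lies along the rail from crop (234,203) to (507,160), within about 1.5 mm of centred. The lid stands open and the arm is clear, so I'm handing in.

```bash
python3 -c "
from workcell import *
print(job_done())"
```

```text
the job is handed in; nothing more can be done
None
```

I handed the job in at about 40 s of the 72 s allowed: the lid stands open on its stay, and the scoop is pressed home in both clips, centred to within about 1.5 mm by the camera. Nothing was dropped and the other items were left untouched; the first press met 42 N without snapping, so I realigned the handle and pressed again, and the call returned no verdict.

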